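# Dispense one vial cap and nudge it into the empty bay

## Robot

A 6-joint arm with a two-finger parallel gripper is mounted at the origin on a cart in front of the work surface, level with it; the furniture and walls round the work are solid. World frame = base frame: x ahead of the robot, y to its left, z up, the work surface at z = 0. Lengths are in m, angles in rad, forces in N, time in s.
With the tool pointing down it reaches from about 0.25 to 0.775 m from the base axis. Payload 8.9 kg.
Tool frame: the origin (TCP) lies on the centre line of the jaws, within the pads' length; the fingertips stand 22 mm ahead of it and the grasp point (between the pads) lies 3 mm ahead of it; z points along the fingers, y is the direction in which the jaws open and shut (so a half turn about z gives the same grasp; the last joint's range is limited). The gripper opens to 85 mm and grips with 20 to 120 N. Pads are 22 mm wide; open, the fingers measure 114 mm over their backs; the gripper's body (76 mm by 85 mm) begins 54 mm behind the grasp point. The pads swing forward as they close: fully open they stand 13 mm farther back than shut.
Start: joints at [1.14, 0.291, -0.153, 1.127, 0, 1.431], TCP at [0.151, 0.503, 0.253] pointing down, gripper open.
Joint ranges: [-2.52, 2.52], [-0.91, 1.74], [-1.3, 1.37], [-1.96, 2.02], [-1.52, 1.47], [-3.14, 3.14]. Speed limits (rad/s): [2.22, 2.22, 2.79, 3.14, 3.14, 3.14].

## Interface

Orientations are given as a 3x3 rotation matrix whose columns are the frame's x, y, z axes.
In Python, from cell import status, imaging, ticket gives the robot as it stands.
- The arm moves only by the tool arm_command, never from a script. Its argument "moves" is a list of rows, each a list of 7 numbers: the shift along the tool's x, y, z in m, then the turn, a rotation vector about the tool's x, y, z in rad, then the closure, from -1 (fully open) to 1 (shut), so that 0 is half open. A call has 1 to 8 rows; each row is the pose to reach, as a shift and turn from the pose commanded when the call began, along the tool's axes at that moment; what a row does not reach only later rows make up. A row lasts 1/10 s, in which the tool goes at most 50 mm and 8.59 degrees, less where a joint would pass 70% of its speed; a pose out of reach is approached as far as the arm can. A call with a gripper value outside its range is refused whole. The fingers move at their own pace and stop on an object; the grip force is fixed at half the most. Time passes only in rows, so rows that repeat a pose let the fingers close. It gives the time, the measured TCP pose, the force and the opening at its end, in the units of the state.
- status.state(): the state, without advancing time (a new reading comes with each control period).
- imaging.grab_frame(name): name is "scene" or "top"; returns a dict with "frame" (384x512x3 uint8, blue, green, red), "range_z" (384x512 float32, m along the optical axis (not along the pixel's ray), 0 where there is no reading), "K" (3x3 intrinsics, pixels), "xyz" and "orientation" of the camera in the world. Camera axes: x right, y up, looking along -z (the intrinsics and any distortion apply to the point x, -y, -z); pixel columns grow to the right and rows downward; lengths in m; the calibration is good to about 2 mm. A picture is of the moment at which its call begins.
- ticket.hand_in(): hands the job in, once; it reports no verdict.
The state is a dict: "clock": time; "joint_positions": joint angles; "qvel": joint speeds; "effort": joint torques, N m; "position": TCP position; "tcp_rot": TCP orientation; "ft_force": force on the tool from outside, world axes, zero at the start; "wrist_torque": the same for the moment, N m; "finger_gap": opening from 0.0 (shut) to 1.0 (fully open).
Only numpy, scipy, OpenCV 4.12 (cv2) and the standard library are available. Lean on these libraries where they do the work, as an engineer would, in place of code of your own. Each camera call takes 0.05 s, during which the arm holds its last target.

## Task

Press the plunger of the cap dispenser fully down once and let it come back up, so that a single vial cap is ejected onto the tray in front of it. Then, with the fingertips, nudge that cap sideways along the tray, flat, into the empty one of the two end bays, until it covers the round cork mat there. Only touch and push: lift nothing, eject no second cap, and leave the cap that is already parked in the other bay and the things around the dispenser where they are.

Things in the scene. Friction and masses are not known exactly. Their poses are not given: they have to be found in the camera images.
- dispenser: Vial-cap dispenser fixed to the worktop. Origin on the worktop under the middle of the cap magazine; x points from tray to plunger, y along the tray, z up. Magazine: 44 x 45 mm shaft, top at 62 mm, clear window over the exit gate on its -x side (face x = -21 mm). Plunger housing behind: x = 22 to 100 mm, 70 mm wide, top at 58 mm.
- landing (a point): Middle of the grey tray (dispenser x = -61, y = 0 mm), on its deck, 8 mm above the worktop: an ejected cap comes to rest about here. Axes as the dispenser's. The tray spans dispenser x = -97 to -19 mm, y = -118 to 118 mm; its rims rise only 5 mm above the deck. Between the bays it is clear from x = -94 mm to the magazine's face.
- bay_left (a point): Centre of the bay at the tray's +y end, on the deck (dispenser x = -61, y = 95 mm). Rims 5 mm high: sides 40 mm apart from |y| = 82 to 116 mm, flared entry from |y| = 64 mm, end stop with inner face at |y| = 115 mm. A thin round cork mat marks its middle. Either this or the other bay is the empty one.
- bay_right (a point): Centre of the like bay at the tray's -y end, on the deck (dispenser x = -61, y = -95 mm).
- plunger_top (a point): Centre of the flat top of the black round plunger button (40 mm in diameter, pressed straight down); 100 mm above the worktop when up, at x = 62 mm, y = 0 of the dispenser.
- plunger (a joint): Plunger depth: 0 when up, 0.025 m fully down against a stop. A spring returns it; it takes about 4 N to start and 8 N (a little more in motion) to hold down. The ejector moves 2.56 times as far as the plunger, so only a full press brings the cap all the way out.
- cap_0: black ribbed vial screw cap, a closed disc 32 mm in diameter and 16 mm tall, about 20 g, loose; origin at the centre of its underside, z up. The lowest cap in the magazine at the start, standing on the deck (8 mm above the worktop): the one that the first press ejects.
- cap_1: black ribbed vial screw cap, a closed disc 32 mm in diameter and 16 mm tall, about 20 g, loose; origin at the centre of its underside, z up. Second in the magazine; drops to the deck when the plunger is back up.
- cap_2: black ribbed vial screw cap, a closed disc 32 mm in diameter and 16 mm tall, about 20 g, loose; origin at the centre of its underside, z up. Top cap in the magazine.
- parked_cap: black ribbed vial screw cap, a closed disc 32 mm in diameter and 16 mm tall, about 20 g, loose; origin at the centre of its underside, z up. Lies from the start in the bay that is already taken; leave it.
- empty_mat: Round cork mat 33 mm in diameter, flat on the deck (under 1 mm thick, fixed) in the middle of the empty bay: the target. Origin at its centre. Which end of the tray this is varies.
- cup: Loose white lidded sample cup, 59 mm in diameter, 66 mm tall, behind the dispenser; origin at the centre of its underside. Bystander.
- brown_bottle: Loose small brown bottle with a black cap, 38 mm in diameter, 78 mm tall, behind the dispenser; origin at the centre of its underside. Bystander.
- timer: Loose bench timer, 62 x 66 x 16 mm, lying near the front edge of the worktop; origin at the centre of its underside. Bystander.

How it is judged:
On the way, in this order (a step that is already met when the one before it is completed fails the run):
1. the plunger is pressed fully down and the lowest cap is out on the tray (value of joint plunger above 0.0225 m and x of cap_0 in the frame of dispenser below -0.05 m), for 0.02 s.
2. the plunger is back up with the cap out on the tray, not yet in a bay, and the other two still in the magazine (value of joint plunger below 0.003 m and x of cap_0 in the frame of dispenser below -0.045 m and horizontal distance between cap_0 and empty_mat above 0.03 m and horizontal distance between cap_1 and dispenser below 0.008 m and z of cap_1 in the frame of dispenser below 0.012 m), for 0.1 s.
At the end, for the whole second after the job is handed in: The ejected cap lies flat (0.12 rad) and still on the deck, centre within 10 mm of the empty bay's mat centre; plunger up (within 3 mm); the other two caps in the magazine (within 8 mm of its axis), the lower one dropped to the deck; parked cap within 8 mm of its start (horizontal distance between cap_0 and empty_mat below 0.01 m and z of cap_0 in the frame of dispenser between 0.005 and 0.0105 m and angle between cap_0's own z axis and vertical below 0.12 rad and linear speed of cap_0 below 0.01 m/s and value of joint plunger below 0.003 m and horizontal distance between each of cap_1, cap_2 and dispenser below 0.008 m and z of cap_1 in the frame of dispenser below 0.012 m and distance of parked_cap from where it was at the start of the episode below 0.008 m); the robot touches nothing.
It fails at once if a second cap is ejected (x of cap_1 in the frame of dispenser below -0.012 m).
It fails at once if a cap is lifted (z of any of cap_0, parked_cap in the frame of dispenser above 0.018 m or z of cap_1 in the frame of dispenser above 0.036 m or z of cap_2 in the frame of dispenser above 0.052 m).
It fails at once if the parked cap is moved by more than 8 mm (distance of parked_cap from where it was at the start of the episode above 0.008 m).
It fails at once if the sample cup, the brown bottle or the timer is moved by more than 20 mm (distance of any of cup, brown_bottle, timer from where it was at the start of the episode above 0.02 m).
It also fails if it takes over 48 s, if anything falls off the work surface, if the arm or the gripper's body presses on something with over 40 N, if the wrist force passes 120 N, or if a joint passes its speed limit or range.

## Working session

There is one attempt and no reset: what is moved stays moved. The work goes in short steps, Python scripts to look and compute and a tool call to move; the robot and the scene stay as the last step left them, time stands still between calls to the robot, and variables do not carry over. Pictures are saved under pics/ and viewed, and the job is handed in when it is done.

Besides the shell and the picture viewer there is one more tool, called after ">>>" as name(argument=value, ...), one argument or row to a line, values as JSON. arm_command: Moves the arm, as the interface text tells. Its arguments: {"type":"object","properties":{"moves":{"type":"array","items":{"type":"array","items":{"type":"number"}}}},"required":["moves"]}

```bash
ls; mkdir -p pics; python3 - <<'E'
from cell import status, imaging
import cv2,numpy as np
s=status.state();print(s)
for n in("scene","top"):
    d=imaging.grab_frame(n);cv2.imwrite(f"pics/{n}0.png",d["frame"]);np.savez(f"{n}0.npz",**d);print(n,d["K"],d["xyz"],d["orientation"])
E
```

```text
pics
{'clock': 0.0, 'joint_positions': array([ 1.13970553e+00,  2.91285132e-01, -1.54132657e-01,  1.12672255e+00,
        1.61879752e-05,  1.43148252e+00]), 'qvel': array([-2.11677333e-04, -2.55913062e-03, -9.76153103e-04,  4.13374248e-06,
        1.32410537e-03, -8.86206910e-04]), 'effort': array([ 2.03108946e-03, -5.37133312e+01,  3.31375301e+01,  1.53949071e-02,
        3.81955715e-05,  3.91673893e-06]), 'position': array([0.1508388 , 0.50242303, 0.25272742]), 'tcp_rot': array([[-9.57734168e-01,  2.87654186e-01, -5.76319392e-04],
       [ 2.87654692e-01,  9.57733420e-01, -1.21428647e-03],
       [ 2.02665756e-04, -1.32874462e-03, -9.99999097e-01]]), 'ft_force': array([ 0.44379459, -0.0882748 , -0.97369658]), 'wrist_torque': array([-0.01490824, -0.02481506,  0.01989875]), 'finger_gap': 1.0013245020495276}
scene [[403.2733354    0.         252.32082986]
 [  0.         403.2733354  192.11363238]
 [  0.           0.           1.        ]] [ 0.15523231 -0.43877576  0.58039696] [[ 0.80765729  0.31118454 -0.50085315]
 [-0.58924986  0.45731643 -0.66606777]
 [ 0.02177838  0.83308215  0.5527204 ]]
top [[376.49739722   0.         250.08061504]
 [  0.         376.49739722 191.57888789]
 [  0.           0.           1.        ]] [0.45360026 0.11944813 0.94048864] [[ 2.19743822e-02  9.84577506e-01 -1.73563423e-01]
 [-9.99753476e-01  2.21928113e-02 -6.82299730e-04]
 [ 3.18008332e-03  1.73535629e-01  9.84822457e-01]]
```

View pics/scene0.png

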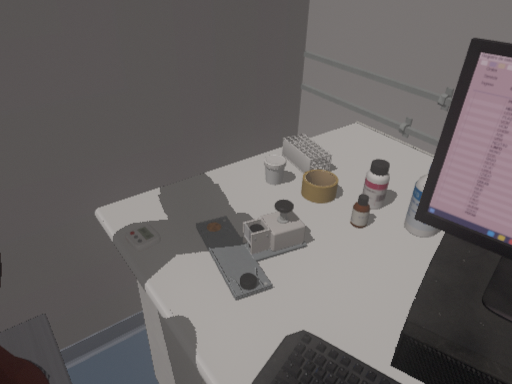

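View pics/top0.png

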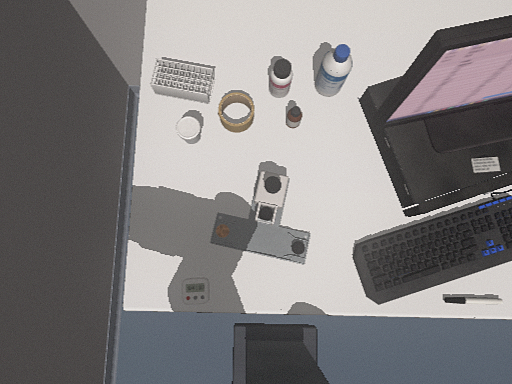

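The dispenser sits in the middle of the top view. The button is at about (272,184), the parked cap at (298,247), and the cork mat at (223,230), so the empty bay is the left (+y) one. Next I'll measure these precisely.

```bash
cat > h.py <<'E'
import numpy as np,cv2
def ray(d,u,v,z):
    K=d["K"];c=np.array([(u-K[0,2])/K[0,0],-(v-K[1,2])/K[1,1],-1.0])
    r=d["orientation"]@c;o=d["xyz"];return o+r*(z-o[2])/r[2]
def dep(d,u,v):
    K=d["K"];D=float(d["range_z"][int(round(v)),int(round(u))]);c=np.array([(u-K[0,2])/K[0,0],-(v-K[1,2])/K[1,1],-1.0])*D
    return d["orientation"]@c+d["xyz"]
def proj(d,p):
    c=d["orientation"].T@(np.asarray(p)-d["xyz"]);K=d["K"];return K[0,0]*c[0]/-c[2]+K[0,2],K[1,1]*-c[1]/-c[2]+K[1,2]
E
python3 - <<'E'
from h import *
for n in("top","scene"):
    d=dict(np.load(n+"0.npz"))
    f=d["frame"];hsv=cv2.cvtColor(f,cv2.COLOR_BGR2HSV)
    m=((hsv[...,2]<60)).astype(np.uint8)
    wins={"top":dict(btn=(258,172,288,198,.1),mag=(254,203,278,224,None),park=(286,236,310,260,.024)),"scene":dict(btn=(270,195,298,216,.1),park=(236,270,262,294,.024))}[n]
    for k,(a,b,c,e,z) in wins.items():
        l,ns,st,ce=cv2.connectedComponentsWithStats(m[b:e,a:c])[:4]
        i=1+np.argmax(st[1:,4]);u,v=ce[i]+[a,b]
        print(n,k,u,v,st[i],"depth",dep(d,u,v),"plane",ray(d,u,v,z) if z else "")
    mm=((hsv[...,0]<20)&(hsv[...,1]>110)).astype(np.uint8)
    a,b,c,e=(210,215,240,245) if n=="top" else (200,215,230,240)
    l,ns,st,ce=cv2.connectedComponentsWithStats(mm[b:e,a:c])[:4]
    for i in range(1,len(st)): 
        u,v=ce[i]+[a,b];print(n,"mat",u,v,st[i],dep(d,u,v),ray(d,u,v,.0085))
    big=cv2.resize(f[160:272,190:330] if n=="top" else f[180:300,180:330],None,fx=5,fy=5,interpolation=cv2.INTER_CUBIC)
    cv2.imwrite(f"pics/{n}_big.png",big)
E
```

```text
top btn 267.0 190.0 [ 8 17  3  3  3] depth [0.60698048 0.0815473  0.09585662] plane [0.60622806 0.08173323 0.1       ]
top mag 263.14285714285717 217.57142857142858 [ 5 11 11  6 14] depth [0.54843233 0.08776212 0.05176303] plane 
top park 294.0 252.0 [ 8 16  1  1  1] depth [0.46999412 0.01132718 0.02460461] plane [0.47000494 0.0112558  0.024     ]
top mat 218.0 228.0 [ 8 13  1  1  1] [0.52470221 0.19731765 0.00864876] [0.52471356 0.19733008 0.0085    ]
scene btn 288.5 210.0 [16 13  6  4  6] depth [0.61484415 0.04828209 0.09761427] plane [0.61257292 0.04587523 0.1       ]
scene park 247.84126984126985 280.8730158730159 [  4   4  17  15 189] depth [ 0.47534601 -0.00633386  0.02368532] plane [ 0.47516507 -0.0065783   0.024     ]
```

```bash
python3 - <<'E'
from h import *
d=dict(np.load("top0.npz"));
# tray region points by depth, height 5..16 mm
H,W=d["range_z"].shape
u,v=np.meshgrid(np.arange(W),np.arange(H));K=d["K"];D=d["range_z"]
P=np.stack([(u-K[0,2])/K[0,0]*D,-(v-K[1,2])/K[1,1]*D,-D],-1)@d["orientation"].T+d["xyz"]
for a,b,c,e in[(258,230,280,245),(200,130,230,160)]:print(np.median(P[b:e,a:c,2]))
m=((P[...,2]>.005)&(P[...,2]<.02)&(u>200)&(u<320)&(v>200)&(v<275)).astype(np.uint8)
c=max(cv2.findContours(m,0,1)[0],key=cv2.contourArea)
q=np.array([ray(d,*p,.012)[:2] for p in c[:,0].astype(float)],np.float32)
print(cv2.minAreaRect(q),cv2.boxPoints(cv2.minAreaRect(q)))
m2=((P[...,2]>.09)&(P[...,2]<.12)&(u>240)&(u<300)&(v>160)&(v<210));print(P[m2].mean(0),m2.sum())
m3=((P[...,2]>.05)&(P[...,2]<.07)&(u>240)&(u<300)&(v>160)&(v<230)).astype(np.uint8)
for c in cv2.findContours(m3,0,1)[0]:
  if cv2.contourArea(c)>50:
    q=np.array([ray(d,*p,.06)[:2] for p in c[:,0].astype(float)],np.float32);print(cv2.minAreaRect(q),cv2.boxPoints(cv2.minAreaRect(q)))
# dark left region heights
print([(x,y,P[y,x].round(3)) for x,y in[(60,100),(60,250),(120,200),(170,40),(130,300)]])
E
```

```text
0.007665164846609174
-0.0001899643821626218
((0.5333177447319031, 0.08564288169145584), (0.23706357181072235, 0.14153234660625458), 78.59122467041016) [[ 0.4405034  -0.01654875]
 [ 0.57923913 -0.0445449 ]
 [ 0.62613213  0.1878345 ]
 [ 0.48739636  0.21583065]]
[0.61995786 0.06864704 0.09927001] 234
((0.5972585678100586, 0.07334080338478088), (0.06931132078170776, 0.11915342509746552), 78.64286041259766) [[0.5320239  0.05109583]
 [0.6488441  0.02763166]
 [0.6624932  0.09558578]
 [0.545673   0.11904994]]
[(60, 100, array([ 0.926,  0.72 , -0.169])), (60, 250, array([ 0.465,  0.72 , -0.271])), (120, 200, array([ 0.702,  0.715, -0.765])), (170, 40, array([ 1.034,  0.348, -0.   ])), (130, 300, array([ 0.347,  0.404, -0.   ]))]
```

```bash
ls pics
```

```text
scene0.png
scene_big.png
top0.png
top_big.png
```

View pics/top_big.png

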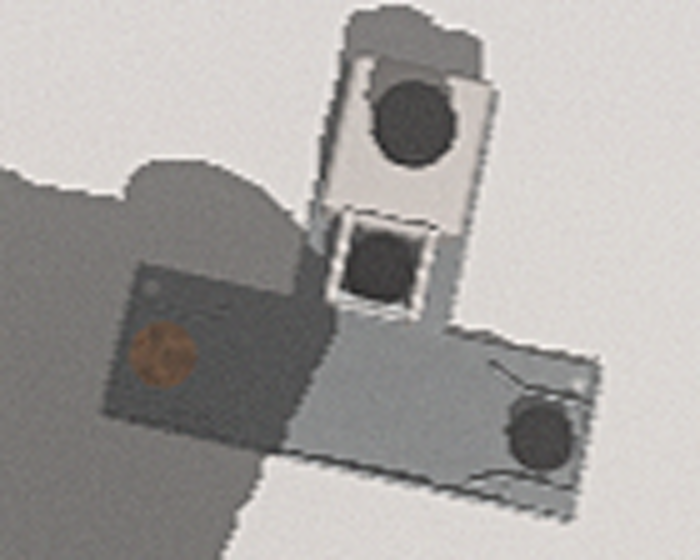

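The enlarged top view gives the button at px ≈(273,184.5), the mat at (222.4,230.8), the parked cap at (298,247) and the magazine opening at (266,213). The depth data gives the yaw as about -11.4°. I'll cross-check these.

```bash
python3 - <<'E'
from h import *
d=dict(np.load("top0.npz"));g=cv2.cvtColor(d["frame"],cv2.COLOR_BGR2GRAY)
def cen(d,m,a,b,c,e):
    l,ns,st,ce=cv2.connectedComponentsWithStats(m[b:e,a:c].astype(np.uint8))[:4];i=1+np.argmax(st[1:,4]);return ce[i]+[a,b],st[i]
hsv=cv2.cvtColor(d["frame"],cv2.COLOR_BGR2HSV)
pm,s1=cen(d,hsv[...,1]>90,212,218,236,246);pb,s2=cen(d,g<100,255,172,292,198);pp,s3=cen(d,g<90,285,236,310,260)
M=ray(d,*pm,.0085);B=ray(d,*pb,.1);Pk=ray(d,*pp,.024);print(pm,s1,M,pb,s2,B,pp,s3,Pk)
y=(M-Pk)[:2];print("bay dist",np.linalg.norm(y)); yaw=np.arctan2(y[1],y[0])-np.pi/2
ex=np.array([np.cos(yaw),np.sin(yaw)]);ey=np.array([-ex[1],ex[0]])
mid=(M+Pk)[:2]/2;print("yaw",np.degrees(yaw),"mid",mid,"btn from mid",(B[:2]-mid)@ex,(B[:2]-mid)@ey,"B->M",(M-B)[:2]@ex,(M-B)[:2]@ey)
s=dict(np.load("scene0.npz"));hs=cv2.cvtColor(s["frame"],cv2.COLOR_BGR2HSV)
pm,s1=cen(s,hs[...,1]>90,200,215,230,240);print("scene mat",pm,s1,ray(s,*pm,.0085),"pred of B,M in scene",proj(s,B),proj(s,M))
E
```

```text
[221.8125     230.47916667] [ 5  7 12 12 48] [0.51881728 0.18770099 0.0085    ] [272.29257642 184.1441048 ] [  9   4  17  17 229] [0.620037   0.06988504 0.1       ] [296.91823899 247.7672956 ] [  0   4  20  17 159] [0.48023241 0.00424118 0.024     ]
bay dist 0.18747345371945554
yaw -11.877221861070401 mid [0.49952485 0.09597108] btn from mid 0.12330099647153832 -0.0007243425101630109 B->M -0.12330099647153832 0.09446106936989077
scene mat [213.43661972 226.49295775] [ 7  8 13  8 71] [0.51750948 0.1861735  0.0085    ] pred of B,M in scene (np.float64(283.73589795322), np.float64(203.17000998307407)) (np.float64(213.5764562420828), np.float64(225.94316518130896))
```

View pics/scene_big.png

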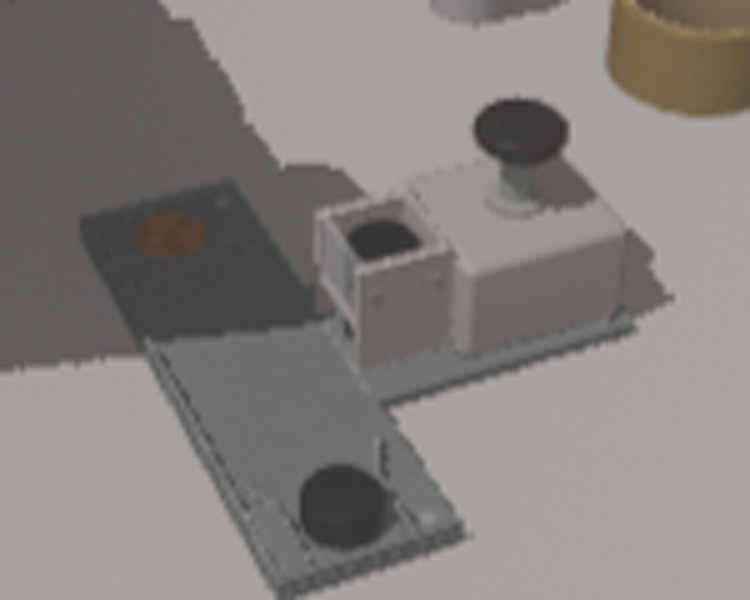

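The measurements agree with the stated geometry: button to bay is 123 × 94.5 mm (nominal 123 × 95), and the bay spacing is 187 mm (nominal 190). Adopted poses are yaw ≈ -11.5°, button (0.620, 0.069), and mat (0.518, 0.187) at the left bay. I'll move above the button with the jaws shut.

>>> arm_command(
  moves=[
    [-0.57,-0.28,0.05,0,0,-0.092,1],
    [-0.57,-0.28,0.05,0,0,-0.092,1],
    [-0.57,-0.28,0.05,0,0,-0.092,1],
    [-0.57,-0.28,0.05,0,0,-0.092,1],
    [-0.57,-0.28,0.05,0,0,-0.092,1],
    [-0.57,-0.28,0.05,0,0,-0.092,1],
    [-0.57,-0.28,0.05,0,0,-0.092,1],
    [-0.57,-0.28,0.05,0,0,-0.092,1],
  ],
)

```text
clock: 0.9
position: [0.4443, 0.2297, 0.2217]
tcp_rot: [[-0.98, 0.199, -0.0], [0.199, 0.98, 0.0], [0.0, 0.0, -1.0]]
ft_force: [-0.5, 0.1, 1.1]
finger_gap: -0.002
```

```bash
cat >> h.py <<'E'
def to(target,R=None):
    from cell import status
    s=status.state();R=s["tcp_rot"];p=s["position"]
    print("t",round(s["clock"],2),"p",p.round(4),"f",s["ft_force"].round(1),"gap",round(s["finger_gap"],3),"toolaxes xy deg",np.degrees(np.arctan2(R[1,1],R[0,1])).round(2),"tilt",np.degrees(np.arccos(-R[2,2])).round(2))
    if target is not None: print("shift",(R.T@(np.array(target)-p)).round(4))
B=np.array([.620,.069]);M=np.array([.518,.187]);ex=np.array([.980,-.199]);ey=np.array([.199,.980])
O=B-.062*ex
def D(x,y,z): return np.r_[O+ex*x+ey*y,z]
E
python3 -c "
from h import *
to([.62,.069,.15])"
```

```text
t 0.9 p [0.4443 0.2297 0.2217] f [-0.5  0.1  1.1] gap -0.002 toolaxes xy deg 78.54 tilt 0.01
shift [-0.2041 -0.1226  0.0716]
```

>>> arm_command(
  moves=[
    [-0.204,-0.123,0.03,0,0,0,1],
    [-0.204,-0.123,0.03,0,0,0,1],
    [-0.204,-0.123,0.03,0,0,0,1],
    [-0.204,-0.123,0.03,0,0,0,1],
    [-0.204,-0.123,0.03,0,0,0,1],
    [-0.204,-0.123,0.03,0,0,0,1],
    [-0.204,-0.123,0.03,0,0,0,1],
    [-0.204,-0.123,0.03,0,0,0,1],
  ],
)

```text
clock: 1.7
position: [0.6179, 0.0711, 0.1918]
tcp_rot: [[-0.98, 0.198, -0.001], [0.198, 0.98, 0.0], [0.001, 0.0, -1.0]]
ft_force: [-0.3, 0.2, 0.1]
finger_gap: 0.003
```

```bash
python3 - <<'E'
from h import *
to([.62,.069,.13])
from cell import imaging
d=imaging.grab_frame("scene");cv2.imwrite("pics/s1.png",cv2.resize(d["frame"][100:300,150:400],None,fx=3,fy=3))
E
```

```text
t 1.7 p [0.6179 0.0711 0.1918] f [-0.3  0.2  0.1] gap 0.003 toolaxes xy deg 78.58 tilt 0.06
shift [-0.0025 -0.0016  0.0618]
```

View pics/s1.png

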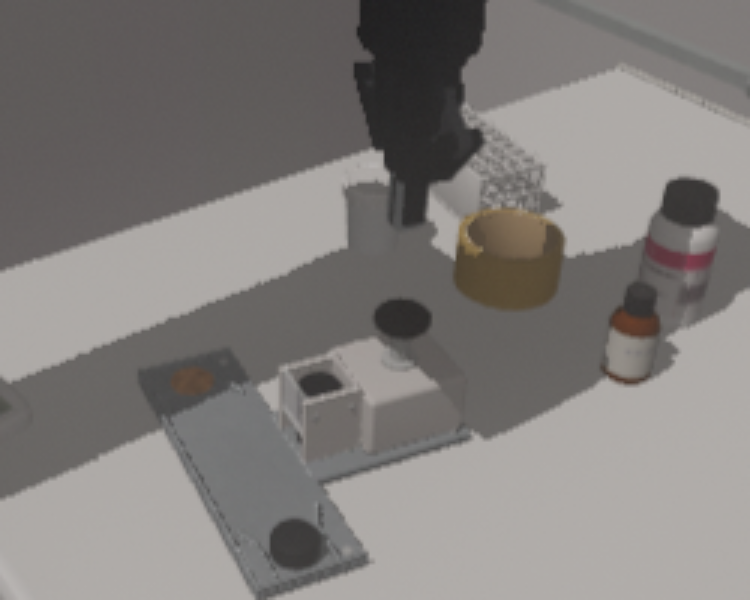

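The shut fingertips hang above the button (button at picture px (402,318), tips at (405,220)). I'll come down close to it.

>>> arm_command(
  moves=[
    [-0.002,-0.002,0.03,0,0,0,1],
    [-0.002,-0.002,0.055,0,0,0,1],
    [-0.002,-0.002,0.062,0,0,0,1],
    [-0.002,-0.002,0.068,0,0,0,1],
    [-0.002,-0.002,0.071,0,0,0,1],
    [-0.002,-0.002,0.073,0,0,0,1],
  ],
)

```text
clock: 2.35
position: [0.6205, 0.0686, 0.12]
tcp_rot: [[-0.98, 0.198, 0.001], [0.198, 0.98, 0.0], [-0.001, 0.001, -1.0]]
ft_force: [-3.5, 1.3, 5.1]
finger_gap: -0.002
```

```bash
python3 -c "
from h import *
to([.62,.069,.097])"
```

```text
t 2.35 p [0.6205 0.0686 0.12  ] f [-3.5  1.3  5.1] gap -0.002 toolaxes xy deg 78.58 tilt 0.06
shift [0.0006 0.0003 0.023 ]
```

Contact is at the expected height (TCP z ≈ 0.121). I'll press steadily.

>>> arm_command(
  moves=[
    [0,0,0.004,0,0,0,1],
    [0,0,0.008,0,0,0,1],
    [0,0,0.012,0,0,0,1],
    [0,0,0.016,0,0,0,1],
    [0,0,0.019,0,0,0,1],
    [0,0,0.022,0,0,0,1],
    [0,0,0.024,0,0,0,1],
    [0,0,0.024,0,0,0,1],
  ],
)

```text
clock: 3.15
position: [0.6206, 0.0685, 0.097]
tcp_rot: [[-0.98, 0.198, 0.002], [0.198, 0.98, 0.001], [-0.001, 0.001, -1.0]]
ft_force: [-6.2, 1.6, 15.0]
finger_gap: 0.001
```

```bash
python3 - <<'E'
from h import *
to([.62,.069,.097])
from cell import imaging
d=imaging.grab_frame("scene");cv2.imwrite("pics/s2.png",cv2.resize(d["frame"][150:300,150:350],None,fx=3.5,fy=3.5))
E
```

```text
t 3.15 p [0.6206 0.0685 0.097 ] f [-6.2  1.6 15. ] gap 0.001 toolaxes xy deg 78.58 tilt 0.09
shift [0.0007 0.0003 0.    ]
```

View pics/s2.png

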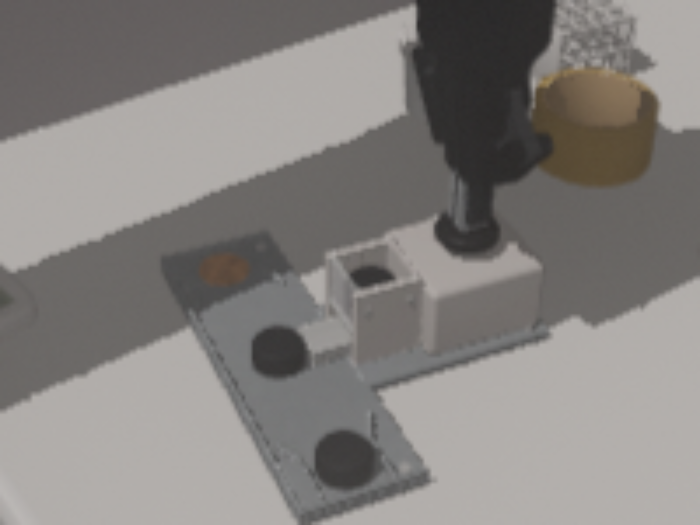

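The cap is out on the tray at picture px (279,350) with the ejector bar behind it. The force of 15 N exceeds the spring, so the plunger is at its stop. I'll push 2 mm more to be sure, then retract slowly.

>>> arm_command(
  moves=[
    [0,0,0.002,0,0,0,1],
    [0,0,0.002,0,0,0,1],
    [0,0,-0.004,0,0,0,1],
    [0,0,-0.01,0,0,0,1],
    [0,0,-0.016,0,0,0,1],
    [0,0,-0.022,0,0,0,1],
    [0,0,-0.03,0,0,0,1],
    [0,0,-0.05,0,0,0,1],
  ],
)

```text
clock: 4.0
position: [0.6195, 0.0678, 0.1441]
tcp_rot: [[-0.98, 0.199, -0.003], [0.199, 0.98, -0.001], [0.002, -0.001, -1.0]]
ft_force: [-0.1, 0.1, 0.3]
finger_gap: -0.0
```

>>> arm_command(
  moves=[
    [0,0,-0.04,0,0,0,1],
    [0,0,-0.06,0,0,0,1],
    [0,0,-0.06,0,0,0,1],
    [0,0,-0.06,0,0,0,1],
  ],
)

```text
clock: 4.4
position: [0.6205, 0.0678, 0.2049]
tcp_rot: [[-0.98, 0.199, 0.001], [0.199, 0.98, -0.0], [-0.001, -0.0, -1.0]]
ft_force: [-0.6, -0.2, -0.9]
finger_gap: 0.001
```

```bash
python3 - <<'E'
from h import *
to(None)
from cell import imaging
d=imaging.grab_frame("scene");cv2.imwrite("pics/s3.png",cv2.resize(d["frame"][150:300,150:350],None,fx=3.5,fy=3.5))
t=imaging.grab_frame("top");cv2.imwrite("pics/t3.png",cv2.resize(t["frame"][160:272,190:330],None,fx=5,fy=5))
def cen(m,a,b,c,e):
    l,ns,st,ce=cv2.connectedComponentsWithStats(m[b:e,a:c].astype(np.uint8))[:4];i=1+np.argmax(st[1:,4]);return ce[i]+[a,b],st[i]
for n,x in(("top",t),("scene",d)):
    u0=proj(x,D(-.061,0,.024));u0=np.round(u0).astype(int);g=cv2.cvtColor(x["frame"],cv2.COLOR_BGR2GRAY)
    p,st=cen(g<75,u0[0]-18,u0[1]-15,u0[0]+18,u0[1]+15)
    for z in (.016,.024):
        q=ray(x,*p,z)[:2];print(n,u0,p,st,z,q,"disp",(q-O)@ex,(q-O)@ey)
E
```

```text
t 4.4 p [0.6205 0.0678 0.2049] f [-0.6 -0.2 -0.9] gap 0.001 toolaxes xy deg 78.54 tilt 0.04
top [260 239] [259.43389199 238.49441341] [   0    0   36   30 1074] 0.016 [0.50083726 0.09471846] disp -0.05989739305248554 0.0014907053263317782
top [260 239] [259.43389199 238.49441341] [   0    0   36   30 1074] 0.024 [0.5004285  0.09493246] disp -0.060340565349120946 0.0016190782682677415
scene [229 247] [229.46666667 250.35384615] [ 11  11  18  15 195] 0.016 [0.49854178 0.09142696] disp -0.06149195406307961 -0.002191764462426902
scene [229 247] [229.46666667 250.35384615] [ 11  11  18  15 195] 0.024 [0.49367557 0.08391164] disp -0.06476529482521792 -0.010525151002521087
```

View pics/s3.png

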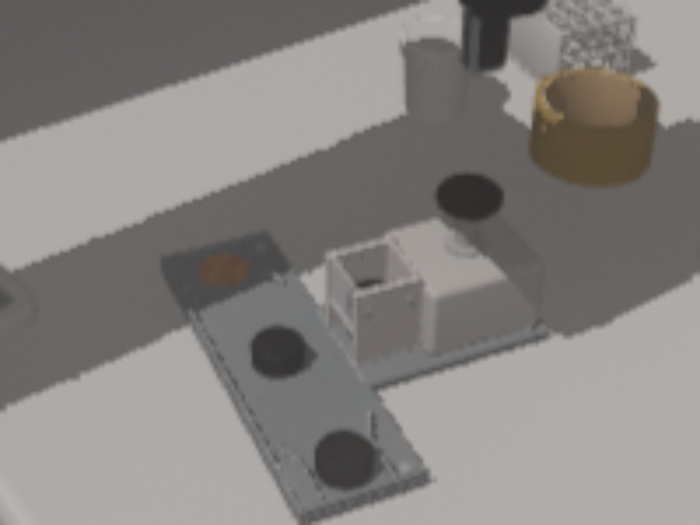

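View pics/t3.png

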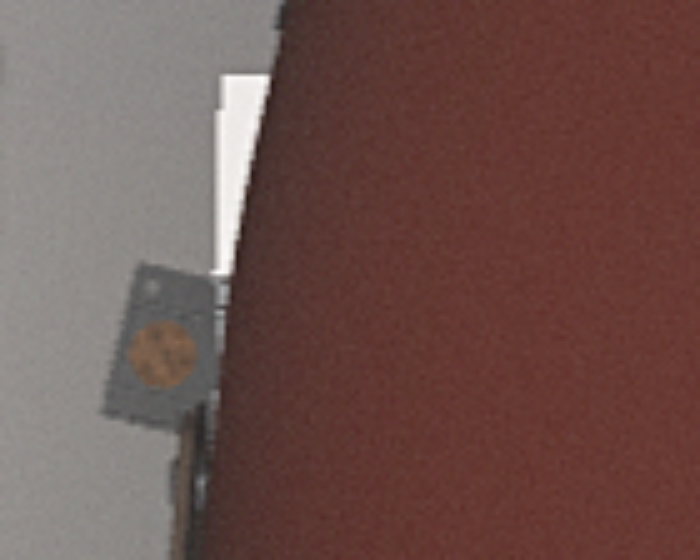

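With the plunger up, the cap rests at picture px (279,352), which is dispenser (-62, -1) mm. The parked cap is untouched and the stack has dropped. The arm blocks the top view here. Next I'll go behind the cap on its -y side.

```bash
python3 -c "
from h import *
print(D(-.062,-.042,.12));to(D(-.062,-.042,.12))"
```

```text
[0.490122 0.052516 0.12    ]
t 4.5 p [0.6197 0.0679 0.2037] f [ 0.5 -0.5 -1. ] gap -0.003 toolaxes xy deg 78.54 tilt 0.11
shift [ 0.1238 -0.0408  0.0839]
```

>>> arm_command(
  moves=[
    [0.124,-0.041,0.0,0,0,0,1],
    [0.124,-0.041,0.0,0,0,0,1],
    [0.124,-0.041,0.0,0,0,0,1],
    [0.124,-0.041,0.04,0,0,0,1],
    [0.124,-0.041,0.08,0,0,0,1],
    [0.124,-0.041,0.11,0,0,0,1],
    [0.124,-0.041,0.11,0,0,0,1],
    [0.124,-0.041,0.11,0,0,0,1],
  ],
)

```text
clock: 5.3
position: [0.4901, 0.0525, 0.0947]
tcp_rot: [[-0.98, 0.199, -0.002], [0.199, 0.98, 0.0], [0.002, -0.0, -1.0]]
ft_force: [0.7, -1.1, -0.1]
finger_gap: -0.001
```

```bash
python3 - <<'E'
from h import *
to(D(-.062,-.042,.036))
from cell import imaging
d=imaging.grab_frame("scene");cv2.imwrite("pics/s4.png",cv2.resize(d["frame"][150:300,150:350],None,fx=3.5,fy=3.5))
E
```

```text
t 5.3 p [0.4901 0.0525 0.0947] f [ 0.7 -1.1 -0.1] gap -0.001 toolaxes xy deg 78.55 tilt 0.12
shift [-0.0002  0.0001  0.0587]
```

View pics/s4.png

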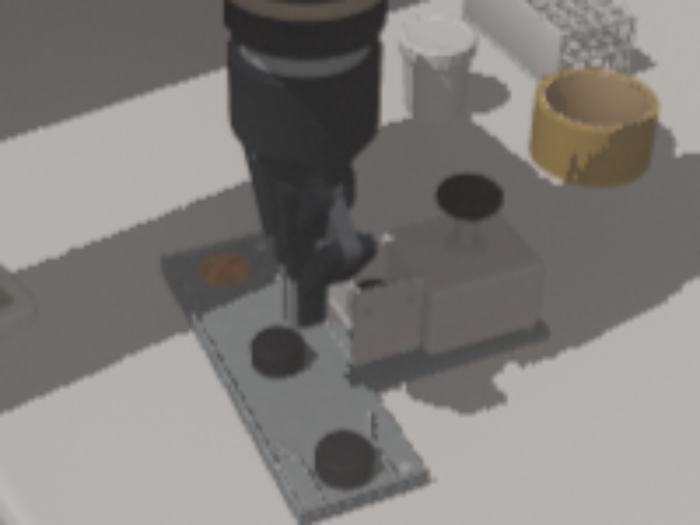

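The tips are above the tray, on the -y side of the cap (tips at px (310,322) but 73 mm up, cap at (279,350)). The gripper body stays clear of the 62 mm magazine, so I'll descend.

>>> arm_command(
  moves=[
    [0,0,0.02,0,0,0,1],
    [0,0,0.04,0,0,0,1],
    [0,0,0.05,0,0,0,1],
    [0,0,0.058,0,0,0,1],
    [0,0,0.058,0,0,0,1],
    [0,0,0.058,0,0,0,1],
  ],
)

```text
clock: 5.95
position: [0.4912, 0.0525, 0.0376]
tcp_rot: [[-0.98, 0.198, 0.001], [0.198, 0.98, -0.0], [-0.001, 0.0, -1.0]]
ft_force: [-0.3, 0.4, 0.8]
finger_gap: -0.0
```

```bash
python3 - <<'E'
from h import *
to(D(-.062,.064,.036))
from cell import imaging
d=imaging.grab_frame("scene");cv2.imwrite("pics/s5.png",cv2.resize(d["frame"][180:300,180:330],None,fx=5,fy=5))
E
```

```text
t 5.95 p [0.4912 0.0525 0.0376] f [-0.3  0.4  0.8] gap -0.0 toolaxes xy deg 78.55 tilt 0.05
shift [0.001  0.1058 0.0016]
```

View pics/s5.png

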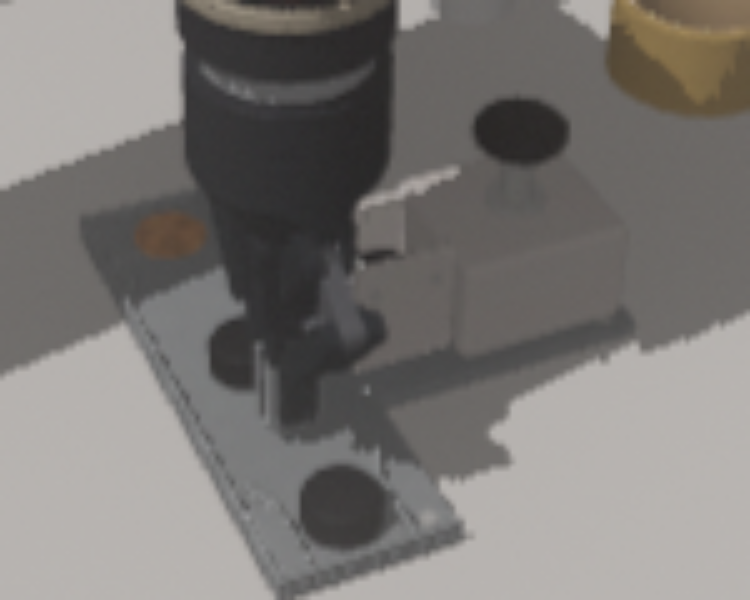

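The tips are down behind the cap (tips at px (290,425), cap at (240,352)). I'll push along +y.

>>> arm_command(
  moves=[
    [0.001,0.006,0.001,0,0,0,1],
    [0.001,0.011,0.001,0,0,0,1],
    [0.001,0.016,0.001,0,0,0,1],
    [0.001,0.022,0.001,0,0,0,1],
    [0.001,0.028,0.001,0,0,0,1],
    [0.001,0.034,0.001,0,0,0,1],
    [0.001,0.04,0.001,0,0,0,1],
    [0.001,0.046,0.001,0,0,0,1],
  ],
)

```text
clock: 6.8
position: [0.4989, 0.0982, 0.0359]
tcp_rot: [[-0.98, 0.198, 0.0], [0.198, 0.98, -0.0], [-0.0, -0.0, -1.0]]
ft_force: [0.4, -1.7, 1.4]
finger_gap: -0.001
```

```bash
python3 - <<'E'
from h import *
to(D(-.062,.064,.036))
from cell import imaging
d=imaging.grab_frame("scene");cv2.imwrite("pics/s6.png",cv2.resize(d["frame"][180:300,180:330],None,fx=5,fy=5))
d=imaging.grab_frame("top");cv2.imwrite("pics/t6.png",cv2.resize(d["frame"][160:272,190:330],None,fx=5,fy=5))
E
```

```text
t 6.8 p [0.4989 0.0982 0.0359] f [ 0.4 -1.7  1.4] gap -0.001 toolaxes xy deg 78.55 tilt 0.01
shift [-0.0005  0.0594 -0.0001]
```

View pics/s6.png

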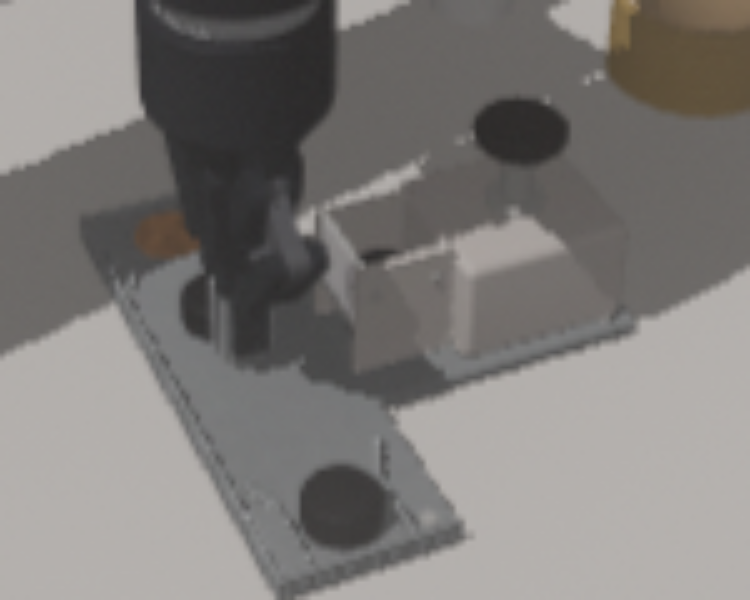

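View pics/t6.png

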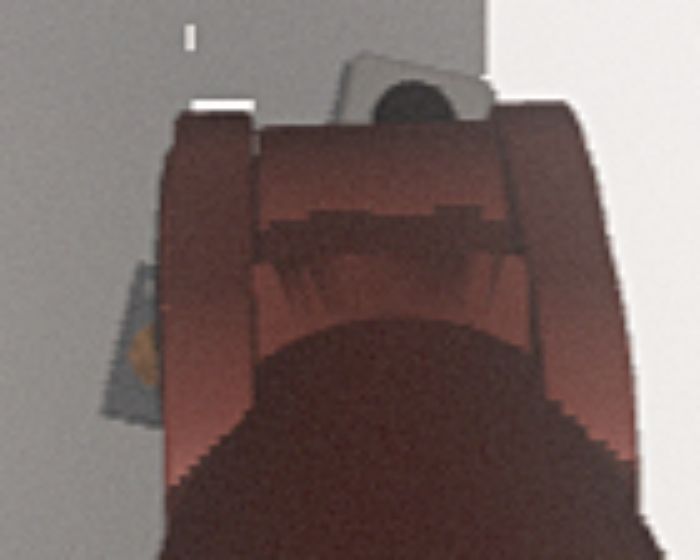

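The cap is moving ahead of the finger (visible left edge at px (180,300)). I'll estimate where it is and how far it has drifted sideways.

```bash
python3 - <<'E'
from h import *
from cell import imaging
d=imaging.grab_frame("scene")
g=cv2.resize(d["frame"],None,fx=1,fy=1);gg=cv2.cvtColor(g,cv2.COLOR_BGR2GRAY)
# left outline: for each row first dark px in window
for v in range(234,250): 
    r=gg[v,205:235]; i=np.argmax(r<70); print(v,205+i,end="; ")
print()
a=np.linspace(0,2*np.pi,200)
for y in(.03,.034,.038):
  for x in(-.066,-.062,-.058):
    P=np.array([proj(d,D(x,y,z)+np.r_[.016*np.cos(t),.016*np.sin(t),0]) for z in(.008,.024) for t in a]);i=P[:,0].argmin()
    print(x,y,"left",P[i].round(1),"top",P[P[:,1].argmin()].round(1),"bottom",P[P[:,1].argmax()].round(1))
E
```

```text
234 221; 235 219; 236 218; 237 217; 238 216; 239 216; 240 216; 241 216; 242 216; 243 217; 244 217; 245 218; 246 219; 247 226; 248 226; 249 227; 
-0.066 0.03 left [214.2 238.9] top [222.  233.9] bottom [221.6 249.4]
-0.062 0.03 left [216.  238.5] top [223.7 233.4] bottom [223.4 248.9]
-0.058 0.03 left [217.8 238. ] top [225.4 232.9] bottom [225.2 248.4]
-0.066 0.034 left [213.6 237.8] top [221.3 232.8] bottom [220.9 248.3]
-0.062 0.034 left [215.3 237.3] top [223.  232.3] bottom [222.7 247.8]
-0.058 0.034 left [217.1 236.9] top [224.7 231.9] bottom [224.5 247.3]
-0.066 0.038 left [212.9 236.7] top [220.6 231.7] bottom [220.3 247.1]
-0.062 0.038 left [214.7 236.2] top [222.4 231.2] bottom [222.  246.6]
-0.058 0.038 left [216.4 235.8] top [224.1 230.8] bottom [223.8 246.1]
```

The cap is at about (-61, 32) mm, still centred on the finger and about 28 mm ahead of the TCP. I'll continue into the bay.

>>> arm_command(
  moves=[
    [0,0.007,0,0,0,0,1],
    [0,0.013,0,0,0,0,1],
    [0,0.019,0,0,0,0,1],
    [0,0.025,0,0,0,0,1],
    [0,0.031,0,0,0,0,1],
    [0,0.037,0,0,0,0,1],
    [0,0.042,0,0,0,0,1],
    [0,0.046,0,0,0,0,1],
  ],
)

```text
clock: 7.75
position: [0.508, 0.1433, 0.0359]
tcp_rot: [[-0.98, 0.198, 0.0], [0.198, 0.98, 0.0], [-0.0, 0.0, -1.0]]
ft_force: [0.4, -0.4, -0.0]
finger_gap: 0.002
```

```bash
python3 - <<'E'
from h import *
to(D(-.062,.066,.036))
from cell import imaging
d=imaging.grab_frame("scene");cv2.imwrite("pics/s7.png",cv2.resize(d["frame"][180:300,180:330],None,fx=5,fy=5))
E
```

```text
t 7.75 p [0.508  0.1433 0.0359] f [ 0.4 -0.4 -0. ] gap 0.002 toolaxes xy deg 78.56 tilt 0.0
shift [-0.0005  0.0154 -0.0001]
```

View pics/s7.png

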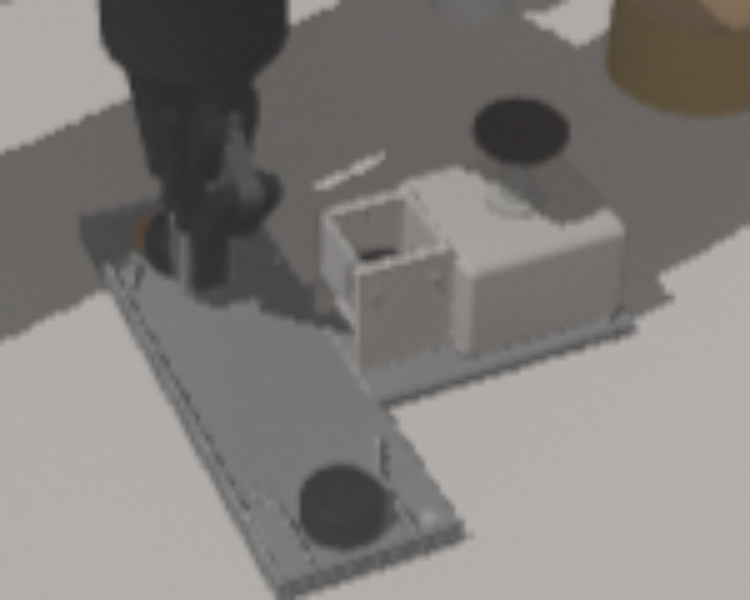

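The cap is entering the bay at px (160,240), with a crescent of mat still visible to its left. I'll push about 16 mm more, slowly.

>>> arm_command(
  moves=[
    [0,0.005,0,0,0,0,1],
    [0,0.009,0,0,0,0,1],
    [0,0.012,0,0,0,0,1],
    [0,0.014,0,0,0,0,1],
    [0,0.016,0,0,0,0,1],
    [0,0.016,0,0,0,0,1],
  ],
)

```text
clock: 8.4
position: [0.5112, 0.1587, 0.0359]
tcp_rot: [[-0.98, 0.198, 0.0], [0.198, 0.98, 0.0], [-0.0, 0.0, -1.0]]
ft_force: [0.4, 0.6, 0.1]
finger_gap: 0.002
```

>>> arm_command(
  moves=[
    [0,-0.01,0,0,0,0,1],
    [0,-0.025,0,0,0,0,1],
    [0,-0.025,0,0,0,0,1],
    [0,-0.025,-0.04,0,0,0,1],
    [0,-0.025,-0.08,0,0,0,1],
    [0,-0.025,-0.13,0,0,0,1],
    [0,-0.025,-0.17,0,0,0,1],
    [0,-0.025,-0.17,0,0,0,1],
  ],
)

```text
clock: 9.2
position: [0.5091, 0.1339, 0.2114]
tcp_rot: [[-0.98, 0.199, 0.009], [0.199, 0.98, 0.001], [-0.009, 0.003, -1.0]]
ft_force: [1.2, 0.6, -0.2]
finger_gap: 0.003
```

```bash
python3 - <<'E'
from h import *
to([.35,.35,.25])
from cell import imaging
d=imaging.grab_frame("scene");cv2.imwrite("pics/s8.png",cv2.resize(d["frame"][180:300,180:330],None,fx=5,fy=5))
E
```

```text
t 9.2 p [0.5091 0.1339 0.2114] f [ 1.2  0.6 -0.2] gap 0.003 toolaxes xy deg 78.52 tilt 0.52
shift [ 0.1986  0.1802 -0.0397]
```

View pics/s8.png

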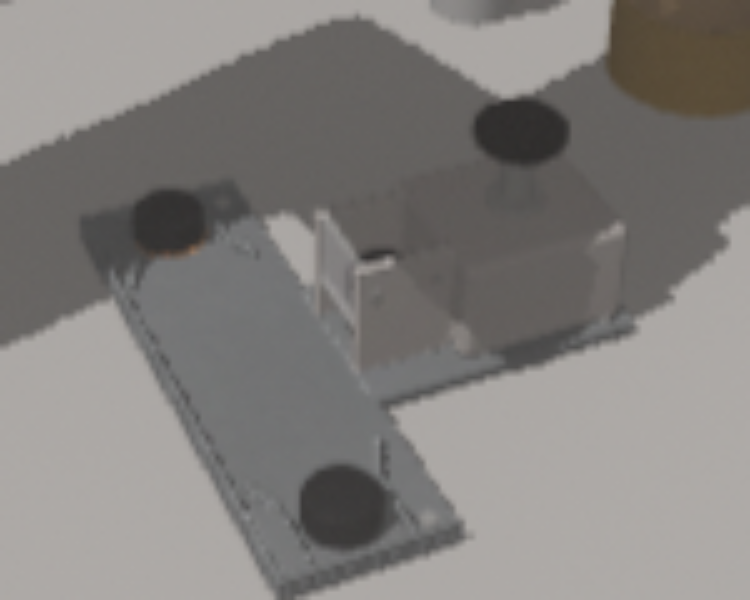

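The cap lies flat on the mat at px (169,222), with only a thin orange sliver showing below it. I'll clear the arm so the top camera can check.

>>> arm_command(
  moves=[
    [0.25,0.3,-0.05,0,0,0,1],
    [0.25,0.3,-0.05,0,0,0,1],
    [0.25,0.3,-0.05,0,0,0,1],
    [0.25,0.3,-0.05,0,0,0,1],
    [0.25,0.3,-0.05,0,0,0,1],
    [0.25,0.3,-0.05,0,0,0,1],
    [0.25,0.3,-0.05,0,0,0,1],
    [0.25,0.3,-0.05,0,0,0,1],
  ],
)

```text
clock: 10.05
position: [0.319, 0.4789, 0.2548]
tcp_rot: [[-0.98, 0.198, -0.001], [0.198, 0.98, -0.001], [0.001, -0.001, -1.0]]
ft_force: [0.5, -0.8, 1.2]
finger_gap: 0.003
```

```bash
python3 - <<'E'
from h import *
to(None)
from cell import imaging
t=imaging.grab_frame("top");cv2.imwrite("pics/t9.png",cv2.resize(t["frame"][160:272,190:330],None,fx=5,fy=5))
g=cv2.cvtColor(t["frame"],cv2.COLOR_BGR2GRAY)
u=np.round(proj(t,np.r_[M,.024])).astype(int);a,b=u-13
for th in(50,60,70):
    l,ns,st,ce=cv2.connectedComponentsWithStats((g[b:b+26,a:a+26]<th).astype(np.uint8))[:4];i=1+np.argmax(st[1:,4]);p=ce[i]+[a,b]
    q=ray(t,*p,.024)[:2];e=q-M;print(th,st[i],q,"err x,y",e@ex,e@ey,"h",dep(t,*p))
E
```

```text
t 10.05 p [0.319  0.4789 0.2548] f [ 0.5 -0.8  1.2] gap 0.003 toolaxes xy deg 78.56 tilt 0.1
50 [ 7  8  5  8 11] [0.52286485 0.19623124] err x,y 0.0029305372465030506 0.010014724361673907 h [0.5230702  0.19645888 0.02128286]
60 [  7   7  12  13 122] [0.5178853 0.1872503] err x,y -0.00016221346296000085 0.0002224680127806473 h [0.51817957 0.18756066 0.01980476]
70 [  6   7  14  14 134] [0.51838921 0.18727514] err x,y 0.0003266745050560333 0.0003470881675229902 h [0.51867955 0.18757909 0.01989289]
```

View pics/t9.png

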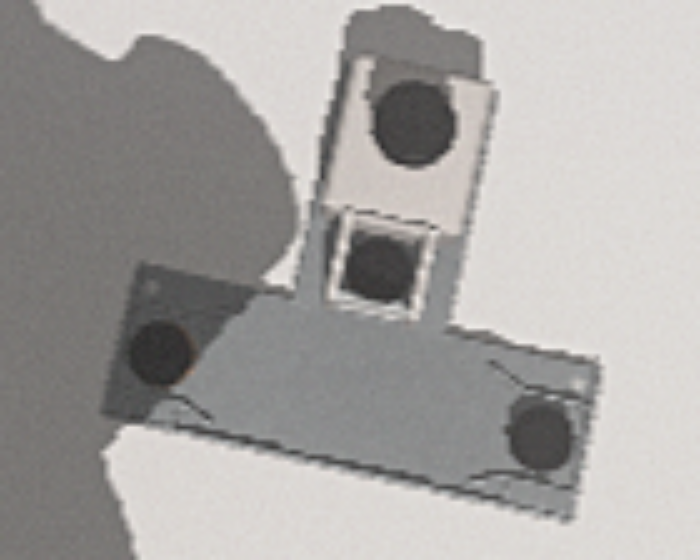

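The top view shows the cap on the mat (px (161,353)), the parked cap unmoved at (540,435), and the button up at (413,122). The cap's single-pixel depth reads 4 mm low, so I'll check it against the parked cap before handing in.

```bash
python3 - <<'E'
from h import *
from cell import imaging
t=imaging.grab_frame("top")
for n,c in(("cap0",np.r_[M,.024]),("parked",np.r_[.4803,.0,.024])):
    u,v=np.round(proj(t,c)).astype(int)
    Z=np.array([[dep(t,x,y)[2] for x in range(u-4,u+5)] for y in range(v-4,v+5)])
    yy,xx=np.mgrid[-4:5,-4:5];A=np.c_[xx.ravel(),yy.ravel(),np.ones(81)]
    co=np.linalg.lstsq(A,Z.ravel(),rcond=None)[0];print(n,np.median(Z),Z.std(),"slope/px",co[:2],"(px=2.45mm)")
E
```

```text
cap0 0.023213554309740703 0.001405521559706586 slope/px [-4.51613410e-05 -1.02805302e-04] (px=2.45mm)
parked 0.023369777936360858 0.0013638701007124615 slope/px [-1.12615976e-05  8.00111409e-06] (px=2.45mm)
```

The cap's top is at 23.2 mm, the same height as the parked cap, and it is flat. I'll hand in.

```bash
python3 -c "
from cell import ticket
print(ticket.hand_in())"
```

```text
the job is handed in; nothing more can be done
None
```

I pressed the plunger once, fully down, and let it come back up. One cap came out, and I pushed it flat with the shut fingertips into the empty left (+y) bay. The job was handed in at about 10 s of the 48 s allowed; the hand-in gives no verdict.

**Press:** the plunger moved about 25 mm to its stop, with 15 N on the wrist.

**Last checks (top view, arm clear):**
- **Cap position:** its centre is within about 1 mm of the mat centre, by a calibration good to about 2 mm.
- **Cap flatness:** its top is at 23.2 mm with no noticeable slope. The parked cap's top is at 23.4 mm.
- **Everything else:** the button is up, the parked cap looks unmoved, and a cap is visible in the magazine. I didn't measure the two magazine caps, or check the cup, bottle and timer separately at the end. The arm never went near those three.

**Disagreements:**
- A single-pixel depth reading put the cap's top at about 20 mm, but a 9 x 9 pixel median gave 23.2 mm.
- A thin sliver of mat still shows at the cap's inner edge. That fits a 33 mm mat under a 32 mm cap, plus at most a millimetre or two of offset.

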